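Prime the bench lubricator

ROBOT

A 7-joint arm with a two-finger parallel gripper is mounted at the origin on a cart in front of the work surface, level with it; the furniture and walls round the work are solid. World frame = base frame: x ahead of the robot, y to its left, z up, the work surface at z = 0. Lengths are in m, angles in degrees, forces in N, time in s.
With the tool pointing down it reaches from about 0.4 to 0.875 m from the base axis. Payload 19.3 kg.
Tool frame: the origin (TCP) lies at the very end of the fingers, on their centre line; the grasp point (between the pads) lies 19 mm behind it; z points along the fingers, y is the direction in which the jaws open and shut (so a half turn about z gives the same grasp; the last joint's range is limited). The gripper opens to 85 mm and grips with 20 to 120 N. Pads are 22 mm wide; open, the fingers measure 114 mm over their backs; the gripper's body (76 mm by 85 mm) begins 54 mm behind the grasp point. The pads swing forward as they close: fully open they stand 13 mm farther back than shut.
Start: joints at [-71.803, 29.874, -2.08, 91.645, 1.215, 58.505, -6.463], TCP at [0.236, 0.579, 0.231] pointing down, gripper open.
Joint ranges: [-166.77, 166.77], [-17.47, 122.26], [-85.68, 81.53], [9.62, 139.38], [-72.42, 252.41], [9.2, 110.78], [-144.41, 144.41]. Speed limits (degrees/s): [108.29, 108.29, 136.94, 136.94, 172.46, 172.46, 172.46].

INTERFACE

Orientations are given as [roll, pitch, yaw] about the fixed x, y, z axes, in that order (R = Rz(yaw) Ry(pitch) Rx(roll)).
In Python, from rig import telemetry, eyes, hand_in gives the robot as it stands. The module is installed in compiled form; this text tells all that it offers.
- The arm moves only by the tool servo_tool, never from a script. Its argument "targets" is a list of rows, each a list of 6 numbers: the shift along the world's x, y, z in mm, then the turn, a rotation vector about the world's x, y, z in rad. A call has 1 to 10 rows; each row shifts and turns the commanded pose from where the row before left it; what a row does not reach is not made up. A row lasts 1/12 s, in which the tool goes at most 41.7 mm and 7.16 degrees, less where a joint would pass 70% of its speed; a pose out of reach is approached as far as the arm can. A call with a gripper value outside its range is refused whole. "gripper" is the finger opening in mm, from 0 to 85.4, set as the call begins (left out, the last holds). The fingers move at their own pace and stop on an object; "grip_force" is the grip in N (left out, the last holds). Time passes only in rows, so rows that do not move let the fingers close. It gives the time, the measured TCP pose, the force and the opening at its end, in the units of the state.
- telemetry.get_state(): the state, without advancing time (a new reading comes with each control period).
- eyes.snapshot(name): name is "scene" or "side" or "wrist"; returns a dict with "image" (400x640x3 uint8, red, green, blue), "z_map" (400x640 float32, m along the optical axis (not along the pixel's ray), 0 where there is no reading), "vfov" (degrees; the focal length in pixels is half the picture's height over the tangent of half this angle, whatever the lens; pixels are square), "cx", "cy" (the principal point, pixels), "world_from_camera" (4x4, takes a point from camera to world coordinates). Camera axes: x right, y up, looking along -z (the intrinsics and any distortion apply to the point x, -y, -z); pixel columns grow to the right and rows downward; lengths in m; the calibration is good to about 2 mm. A picture is of the moment at which its call begins.
- hand_in(): hands the job in, once; it reports no verdict.
The state is a dict: "time_s": time; "joint_positions": joint angles; "qvel": joint speeds; "tau": joint torques, N m; "tcp_pos": TCP position; "eef_rot": TCP orientation; "wrist_force": force on the tool from outside, world axes, zero at the start; "moment": the same for the moment, N m; "grip_width": opening from 0.0 (shut) to 1.0 (fully open).
Only numpy, scipy, OpenCV 4.12 (cv2) and the standard library are available. Lean on these libraries where they do the work, as an engineer would, in place of code of your own. Each camera call takes 0.05 s, during which the arm holds its last target. There are 200 camera calls.

TASK

Prime the grease lubricator on the bench, so that it is ready to be coupled to the nipping press: with closed fingertips push the yellow lever of its shut cock round until it lies in line with the pipe, over the metal block, then pump the black knob with full strokes, letting it come all the way up after each, until the red indicator pin has popped fully out, and leave the knob up. Work by pushing alone: nothing is pinched or lifted, the pin is left to come out by itself, and the small things round the lubricator stay where they are.

Things in the scene. Friction and masses are not known exactly. Their poses are not given: they have to be found in the camera images.
- lubricator: hand grease pump, screwed down to the bench by its dark iron foot plate, 135 x 300 x 10 mm. Origin on the underside at bench height, x to its rear, y to its left, z up. Plate: x -57 to 77, y -160 to 140 mm. Green barrel 55 mm across, 121 mm high at x 0, y 95; clear reservoir with black cap, 55 mm across, 122 mm high at x 52, y 95 mm
- block_top (a point): centre of the top of the aluminium distributor block, 90 mm (x) by 70 mm (y), 52 mm above the bench (screw heads to 56 mm), at x 0, y -95 mm of the lubricator. A steel pipe at z 36 mm runs from the barrel on the left through the brass cock into this block
- knob_top (a point): top centre of the black palm knob on the pump's plunger, the knob 53 mm across and 20 mm thick, slightly domed; 172 mm above the bench with the knob up, and it sinks straight down by 26 mm. Axis at x 0, y 95 mm of the lubricator. The barrel and reservoir below and behind it are no higher than 124 mm
- plunger (a joint): how far the knob is down in m: 0 up, 0.026 at the stop. Spring return, 5 N at the top, 9 N at the bottom, a little more when pumping. With the cock less than about three quarters open it is blocked after 1.5 mm. Each full stroke moves the pin out by 2 to 9 mm; a stroke under 20 mm, or begun before the knob is up again, may move nothing
- lever_tip (a point): end of the cock's lever, at mid-height of its yellow sleeve; the sleeve is 62 mm long, 14 mm wide and 16 mm high (z 60 to 76 mm above the bench) and reaches from 29 to 91 mm from the cock's axis
- cock_axis (a point): upright turning axis of the cock's lever at the height of lever_tip; at x 0, y 5 mm of the lubricator
- cock (a joint): angle of the cock's lever in rad: 0 shut, the lever across the pipe and pointing to the lubricator's front (its -x); 1.571 open, the lever along the pipe and pointing to the lubricator's right (its -y) above the block; turns anticlockwise seen from above. It stays where it is left; about 1.2 N at 60 mm from the axis turns it; stops at both ends. Starts at 0 to 0.25
- pin_tip (a point): round outer end of the red indicator pin, 10 mm thick, which slides out of a brass gland in the block's front face straight to the lubricator's front (its -x)
- pin_out (a joint): how far the pin has come out in m; at 0 its end stands 6.5 mm proud of the gland. It starts at 0 to 0.011, creeps out by 2 to 5 mm a stroke, jumps to about 0.024 (not yet enough), and with one more stroke pops out to its stop at 0.030, fully out, where it stays. Three to six full strokes do it; further strokes do nothing
- indicator_pin: the red indicator pin; origin in the block's front face on the pin's axis when the pin is at 0, moves with the pin; not to be touched
- needle_tin: flat round metal tin, 46 mm across, 21 mm high, loose, in front of the pump; origin at the centre of its underside
- thread_reel: upright wooden reel of brown thread, 36 mm across, 45 mm high, loose, in front of and to the right of the block; origin at the centre of its underside
- eraser: small blue and white eraser, 21 x 42 x 13 mm, loose, to the right of the lubricator; origin at the centre of its underside

How it is judged:
By the outcome, as a careful person would: the job done as asked, in the order asked, and still so for the second after the job is handed in, with the robot touching nothing.
It also fails if it takes over 64 s, if anything falls off the work surface, if the arm or the gripper's body presses on something with over 40 N, if the wrist force passes 120 N, or if a joint passes its speed limit or range.

## Working session

There is one attempt and no reset: what is moved stays moved. The work goes in short steps, Python scripts to look and compute and a tool call to move; the robot and the scene stay as the last step left them, time stands still between calls to the robot, and variables do not carry over. Pictures are saved under pics/ and viewed, about 8 in all and at most 12, crops included, and the job is handed in when it is done.

Besides the shell and the picture viewer there is one more tool, called after "Request:" by a JSON object that holds its "fn" and its "kwargs". servo_tool: Moves the arm, as the interface text tells. Its arguments: {"type":"object","properties":{"targets":{"type":"array","items":{"type":"array","items":{"type":"number"}}},"gripper":{"type":"number"},"grip_force":{"type":"number"}},"required":["targets"]}

```bash
mkdir -p pics
cat > h.py <<'E'
import numpy as np,cv2
from rig import telemetry,eyes
def snap(n,f=None):
    s=eyes.snapshot(n)
    if f: cv2.imwrite('pics/'+f,s['image'][:,:,::-1])
    return s
def pts(s):
    z=s['z_map'];H,W=z.shape;f=H/2/np.tan(np.radians(s['vfov'])/2)
    v,u=np.mgrid[:H,:W];P=np.stack([(u-s['cx'])/f*z,-(v-s['cy'])/f*z,-z],-1)
    T=s['world_from_camera'];return P@T[:3,:3].T+T[:3,3]
E
python3 - <<'E'
from h import *
print({k:(np.round(v,3).tolist() if not isinstance(v,dict) else v) for k,v in telemetry.get_state().items()})
for n in("scene","side"):
    s=snap(n,n+'0.png');print([k for k in s],s['vfov'],s['cx'],s['cy'],s['world_from_camera'].round(3).tolist());np.save(n+'0.npy',np.concatenate([pts(s),s['image']],-1))
a=cv2.imread('pics/scene0.png');b=cv2.imread('pics/side0.png')
E
```

```text
{'time_s': 0.0, 'joint_positions': [-71.803, 29.909, -2.082, 91.672, 1.216, 58.506, -6.463], 'qvel': [0.038, -0.021, 0.038, -0.031, -0.019, -0.011, -0.046], 'tau': [0.0, -92.711, 1.98, -36.993, 0.018, 0.008, -0.0], 'tcp_pos': [0.236, 0.578, 0.231], 'eef_rot': [-179.935, 0.005, 157.781], 'wrist_force': [-0.618, 1.672, -0.854], 'moment': [0.002, -0.034, -0.042], 'grip_width': 1.002}
['image', 'z_map', 'vfov', 'cx', 'cy', 'world_from_camera'] 44.36908350994714 325.59841160047887 201.05730970302514 [[0.789, 0.453, -0.415, 0.134], [-0.615, 0.579, -0.536, -0.537], [-0.002, 0.678, 0.735, 0.83], [0.0, 0.0, 0.0, 1.0]]
['image', 'z_map', 'vfov', 'cx', 'cy', 'world_from_camera'] 45.04646300726769 312.69154025622544 204.01890010777163 [[0.479, -0.779, 0.403, 1.032], [0.878, 0.424, -0.223, -0.307], [0.002, 0.461, 0.887, 1.228], [0.0, 0.0, 0.0, 1.0]]
```

View pics/scene0.png

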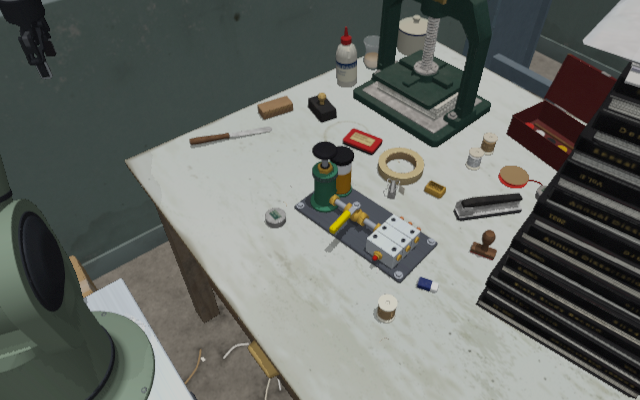

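View pics/side0.png

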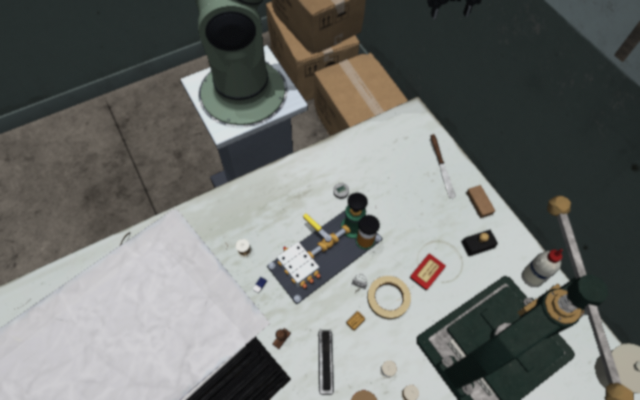

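The scene view shows the knob at about (325,150), the yellow lever at (342,218), the block at (393,240) and the pin at (376,257). The tin is at (276,216), the reel at (387,307) and the eraser at (428,284). The side view agrees with this: lever (314,223), knob (357,202).

Run:
```python
from h import *
def rep(n,win):
    D=np.load(n+'0.npy');P=D[...,:3];I=D[...,3:].astype(np.uint8)
    hsv=cv2.cvtColor(I,cv2.COLOR_RGB2HSV);h,s,v=[hsv[...,i].astype(int) for i in range(3)]
    W=np.zeros(h.shape,bool);W[win[1]:win[3],win[0]:win[2]]=1
    Z=P[...,2]
    print(n,'bench z',np.median(Z[W&(v>180)&(s<40)&(Z<.03)]))
    def show(t,m):
        p=P[m]
        if len(p)>5: print(t,len(p),'med',np.median(p,0).round(4),'lo',np.percentile(p,3,0).round(4),'hi',np.percentile(p,97,0).round(4))
        return p
    ylw=W&(h>22)&(h<33)&(s>200)&(v>150)
    p=show('yellow',ylw&(Z>.055)&(Z<.085))
    if len(p)>20:
        q=p[p[:,2]>.066];r=cv2.minAreaRect((q[:,:2]*1000).astype(np.float32));print(' lever rect',r,cv2.boxPoints(r).tolist())
    p=show('knob',W&(v<70)&(Z>.155)&(Z<.185))
    if len(p)>20: print(' circ',cv2.minEnclosingCircle((p[:,:2]*1000).astype(np.float32)))
    p=show('cap',W&(v<70)&(Z>.112)&(Z<.13))
    p=show('block',W&(s<60)&(v>150)&(Z>.046)&(Z<.06))
    if len(p)>20: 
        r=cv2.minAreaRect((p[:,:2]*1000).astype(np.float32));print(' rect',r)
    p=show('plate',W&(v<120)&(v>30)&(Z>.004)&(Z<.018)&(s<90))
    if len(p)>20:
        m=(W&(v<120)&(Z>.004)&(Z<.018)&(s<90)).astype(np.uint8);k,l,st,_=cv2.connectedComponentsWithStats(m)
        i=1+st[1:,4].argmax();p=P[l==i];r=cv2.minAreaRect((p[:,:2]*1000).astype(np.float32));print(' rect',r,len(p))
    show('red',W&((h<6)|(h>174))&(s>150)&(v>110)&(Z>.02)&(Z<.05)&(P[...,0]<.75))
rep('scene',(240,130,450,340));rep('side',(220,170,400,310))
for n,L in (('scene',dict(tin=(276,214),reel=(387,302),eraser=(428,284))),('side',dict(tin=(341,189),reel=(243,246),eraser=(260,284)))):
    D=np.load(n+'0.npy')
    for k,(u,v) in L.items(): print(n,k,D[v,u,:3].round(4))
```

```text
scene bench z -0.0001664771323717229
yellow 141 med [ 0.549  -0.0455  0.076 ] lo [ 0.5243 -0.0565  0.0735] hi [ 0.5767 -0.0355  0.0779]
 lever rect ((550.38134765625, -45.17552185058594), (60.90364074707031, 12.940301895141602), 17.40071678161621) [[519.38818359375, -48.10816955566406], [523.258056640625, -60.456275939941406], [581.37451171875, -42.24287414550781], [577.504638671875, -29.89476776123047]]
knob 356 med [0.5913 0.0542 0.1703] lo [0.5706 0.0358 0.1646] hi [0.6146 0.0782 0.1734]
 circ ((593.009765625, 58.15517807006836), 25.90542984008789)
cap 350 med [0.6422 0.0594 0.1216] lo [0.5854 0.0425 0.113 ] hi [0.6674 0.0849 0.1254]
block 1130 med [ 0.6208 -0.1294  0.0519] lo [ 0.5182 -0.2253  0.0469] hi [ 0.6666 -0.0937  0.0545]
 rect ((594.19091796875, -175.34088134765625), (219.957275390625, 108.72579193115234), 57.64790725708008)
plate 3581 med [ 0.6031 -0.0421  0.0099] lo [ 0.5334 -0.1904  0.0055] hi [0.7988 0.0866 0.0154]
 rect ((619.760498046875, -42.39369201660156), (135.78343200683594, 300.04638671875), 9.293882369995117) 2463
red 16 med [ 0.5668 -0.1374  0.034 ] lo [ 0.
[... 261 characters left out ...]
7 0.0639 0.1216] lo [0.5943 0.0435 0.1127] hi [0.671  0.0885 0.1259]
block 882 med [ 0.626  -0.1289  0.0519] lo [ 0.5204 -0.2272  0.0467] hi [ 0.6687 -0.0933  0.0565]
 rect ((588.2947387695312, -171.30557250976562), (222.8983612060547, 105.66228485107422), 48.01102066040039)
plate 2596 med [ 0.6448 -0.0437  0.0101] lo [ 0.5503 -0.1853  0.0057] hi [0.7043 0.0622 0.0154]
 rect ((627.9771728515625, -64.40190124511719), (131.77444458007812, 251.79856872558594), 8.779888153076172) 1938
scene tin [0.4821 0.0898 0.0209]
scene reel [ 0.5123 -0.2314  0.0438]
scene eraser [ 0.6179 -0.2391  0.0131]
side tin [0.4805 0.0903 0.0225]
side reel [ 0.5136 -0.231   0.0392]
side eraser [ 0.6199 -0.2352  0.0104]
```

Request:
{"fn": "servo_tool", "kwargs": {"targets": [[16, -30, 1, 0, 0, 0.11], [16, -30, 1, 0, 0, 0.11], [16, -30, 1, 0, 0, 0.11], [16, -30, 1, 0, 0, 0.11], [16, -30, 1, 0, 0, 0.11], [16, -30, 1, 0, 0, 0], [16, -30, 1, 0, 0, 0], [16, -30, 1, 0, 0, 0], [16, -30, 1, 0, 0, 0], [16, -30, 1, 0, 0, 0]], "gripper": 0, "grip_force": 20}}

```text
time_s: 0.93
tcp_pos: [0.3968, 0.2769, 0.2413]
eef_rot: [-180.0, -0.0, -170.7]
wrist_force: [0.1, 0.3, 0.2]
grip_width: -0.002
```

Request:
{"fn": "servo_tool", "kwargs": {"targets": [[13.7, -28.5, 0, 0, 0, 0], [13.7, -28.5, 0, 0, 0, 0], [13.7, -28.5, 0, 0, 0, 0], [13.7, -28.5, 0, 0, 0, 0], [13.7, -28.5, 0, 0, 0, 0], [13.7, -28.5, 0, 0, 0, 0], [13.7, -28.5, 0, 0, 0, 0], [13.7, -28.5, 0, 0, 0, 0], [13.7, -28.5, 0, 0, 0, 0], [13.7, -28.5, 0, 0, 0, 0]]}}

```text
time_s: 1.77
tcp_pos: [0.5337, -0.008, 0.2412]
eef_rot: [-180.0, -0.0, -170.7]
wrist_force: [1.1, 0.3, 0.3]
grip_width: 0.002
```

Request:
{"fn": "servo_tool", "kwargs": {"targets": [[0, 0, -30, 0, 0, 0], [0, 0, -30, 0, 0, 0], [0, 0, -20, 0, 0, 0], [0, 0, 0, 0, 0, 0]]}}

```text
time_s: 2.1
tcp_pos: [0.5313, -0.0066, 0.1577]
eef_rot: [180.0, -0.3, -170.7]
wrist_force: [-0.6, -0.3, -0.9]
grip_width: -0.001
```

Run:
```python
from h import *
a=snap('scene')['image'][120:320,220:460];b=snap('wrist')['image']
a=cv2.resize(a,(480,400));o=np.hstack([a,cv2.resize(b[:, :],(320,200)).repeat(2,0) if 0 else b[:,160:480]])
cv2.imwrite('pics/m1.png',o[:,:,::-1]);print(telemetry.get_state()['tcp_pos'])
```

```text
[ 0.53325691 -0.00642395  0.16144605]
```

View pics/m1.png

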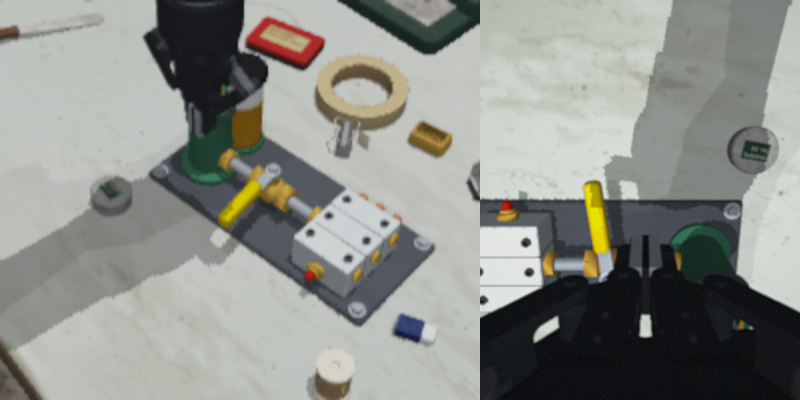

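The camera crop shows the closed fingers hanging clear, between the lever (scene crop 245,200) and the barrel. The tin, reel and eraser are undisturbed. Next I descend to z 64 mm.

Request:
{"fn": "servo_tool", "kwargs": {"targets": [[0, -2, -25, 0, 0, 0], [0, -2, -25, 0, 0, 0], [0, 0, -20, 0, 0, 0], [0, 0, -15, 0, 0, 0], [0, 0, -10, 0, 0, 0], [0, 0, 0, 0, 0, 0], [0, 0, 0, 0, 0, 0]]}}

```text
time_s: 2.78
tcp_pos: [0.534, -0.0103, 0.0673]
eef_rot: [-180.0, 0.1, -170.7]
wrist_force: [0.1, -0.4, 0.9]
grip_width: -0.002
```

Request:
{"fn": "servo_tool", "kwargs": {"targets": [[2.8, -7.6, -2, 0, 0, 0], [2.7, -7.6, -1, 0, 0, 0], [0.9, -9.8, 0, 0, 0, 0], [0.9, -9.9, 0, 0, 0, 0], [2.5, -6.3, 0, 0, 0, 0], [2.6, -6.3, 0, 0, 0, 0], [2.6, -6.4, 0, 0, 0, 0], [0, 0, 0, 0, 0, 0]]}}

```text
time_s: 3.45
tcp_pos: [0.5488, -0.066, 0.0633]
eef_rot: [-180.0, 0.0, -170.8]
wrist_force: [0.2, -0.3, 0.0]
grip_width: 0.0
```

Request:
{"fn": "servo_tool", "kwargs": {"targets": [[4.3, -5.3, 0, 0, 0, 0], [4.3, -5.3, 0, 0, 0, 0], [4.4, -5.3, 0, 0, 0, 0], [5.7, -3.8, 0, 0, 0, 0], [5.7, -3.8, 0, 0, 0, 0], [5.7, -3.7, 0, 0, 0, 0], [4, -1.5, 0, 0, 0, 0], [4, -1.5, 0, 0, 0, 0], [0, 0, 0, 0, 0, 0]]}}

```text
time_s: 4.2
tcp_pos: [0.5872, -0.0948, 0.0633]
eef_rot: [-180.0, 0.0, -170.7]
wrist_force: [-0.6, 0.6, 0.1]
grip_width: 0.001
```

Run:
```python
from h import *
a=snap('scene')['image'][120:320,220:460];b=snap('wrist')['image']
a=cv2.resize(a,(480,400));o=np.hstack([a,b[:,160:480]])
cv2.imwrite('pics/m2.png',o[:,:,::-1]);s=telemetry.get_state();print(s['tcp_pos'],s['wrist_force'])
```

```text
[ 0.58653658 -0.09447178  0.06326101] [-0.04314842 -0.88299439  0.3132908 ]
```

View pics/m2.png

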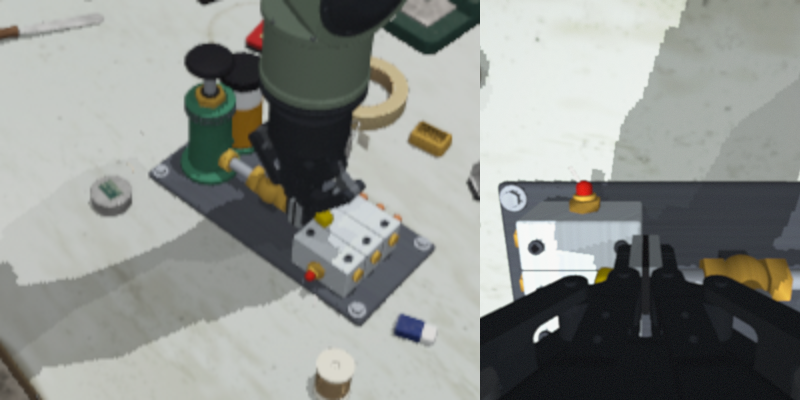

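The lever has turned with the fingers, and its yellow tip shows at crop (325,215) over the block edge. The pin is untouched. I push on in small steps.

Request:
{"fn": "servo_tool", "kwargs": {"targets": [[3, 0.3, 0, 0, 0, 0], [3, 0.3, 0, 0, 0, 0], [2, 0.3, 0, 0, 0, 0], [1, 0.2, 0, 0, 0, 0], [0, 0, 0, 0, 0, 0]]}}

```text
time_s: 4.72
tcp_pos: [0.5958, -0.0933, 0.0633]
eef_rot: [-180.0, 0.0, -170.7]
wrist_force: [-0.3, 0.4, -0.3]
grip_width: 0.003
```

Request:
{"fn": "servo_tool", "kwargs": {"targets": [[1, 0.2, 0, 0, 0, 0], [1, 0.2, 0, 0, 0, 0], [0, 0, 0, 0, 0, 0]]}}

```text
time_s: 4.97
tcp_pos: [0.5976, -0.093, 0.0633]
eef_rot: [-180.0, 0.0, -170.7]
wrist_force: [-0.9, 0.2, -0.2]
grip_width: 0.001
```

Request:
{"fn": "servo_tool", "kwargs": {"targets": [[1, 0.2, 0, 0, 0, 0], [1, 0.2, 0, 0, 0, 0], [0, 0, 0, 0, 0, 0]]}}

```text
time_s: 5.22
tcp_pos: [0.5997, -0.0926, 0.0633]
eef_rot: [-180.0, 0.0, -170.7]
wrist_force: [-0.8, -1.5, -0.4]
grip_width: -0.001
```

Request:
{"fn": "servo_tool", "kwargs": {"targets": [[1, 0.2, 0, 0, 0, 0], [1, 0.2, 0, 0, 0, 0], [0, 0, 0, 0, 0, 0]]}}

```text
time_s: 5.47
tcp_pos: [0.6012, -0.0923, 0.0632]
eef_rot: [180.0, -0.0, -170.7]
wrist_force: [-3.2, -1.3, 1.3]
grip_width: 0.001
```

Request:
{"fn": "servo_tool", "kwargs": {"targets": [[1, 0.2, 0, 0, 0, 0], [0, 0, 0, 0, 0, 0]]}}

```text
time_s: 5.63
tcp_pos: [0.6013, -0.0923, 0.0631]
eef_rot: [180.0, -0.1, -170.7]
wrist_force: [-9.7, -2.7, 5.9]
grip_width: -0.004
```

Request:
{"fn": "servo_tool", "kwargs": {"targets": [[1, 0.2, 0, 0, 0, 0], [0, 0, 0, 0, 0, 0]]}}

```text
time_s: 5.8
tcp_pos: [0.6014, -0.0922, 0.063]
eef_rot: [180.0, -0.2, -170.7]
wrist_force: [-15.1, -2.4, 10.0]
grip_width: 0.002
```

The force rose to 15 N with no motion, so the lever is at its stop. Next I back off, rise, and move over the knob, which is at about (594, 59).

Request:
{"fn": "servo_tool", "kwargs": {"targets": [[-8, -1.3, 0, 0, 0, 0], [-9, -1.5, 0, 0, 0, 0], [0, 0, 35, 0, 0, 0], [0, 0, 40, 0, 0, 0], [0, 0, 40, 0, 0, 0], [0, 0, 32, 0, 0, 0], [0, 0, 0, 0, 0, 0]]}}

```text
time_s: 6.38
tcp_pos: [0.5888, -0.0951, 0.2168]
eef_rot: [-179.9, 0.5, -170.7]
wrist_force: [0.4, -0.0, -0.5]
grip_width: -0.0
```

Request:
{"fn": "servo_tool", "kwargs": {"targets": [[1.6, 30, 0, 0, 0, 0], [1.6, 30, 0, 0, 0, 0], [1.6, 30, 0, 0, 0, 0], [1.6, 30, 0, 0, 0, 0], [1.6, 30, 0, 0, 0, 0], [0, 0, 0, 0, 0, 0], [0, 0, 0, 0, 0, 0]]}}

```text
time_s: 6.97
tcp_pos: [0.5942, 0.0572, 0.2101]
eef_rot: [180.0, 0.0, -170.5]
wrist_force: [-0.1, -0.6, -0.6]
grip_width: 0.001
```

Run:
```python
from h import *
st=snap('scene');a=st['image'][120:320,220:460];P=pts(st);I=st['image']
a=cv2.resize(a,(480,400));o=np.hstack([a,snap('wrist')['image'][:,160:480]])
cv2.imwrite('pics/m3.png',o[:,:,::-1]);s=telemetry.get_state();print(s['tcp_pos'],s['wrist_force'])
def pr(P,I):
    hsv=cv2.cvtColor(I,cv2.COLOR_RGB2HSV);h,S,v=[hsv[...,i].astype(int) for i in range(3)]
    m=(h>22)&(h<33)&(S>200)&(v>150)&(P[...,2]>.066)&(P[...,2]<.085)&(P[...,0]<.75)
    q=P[m];print(len(q));print(cv2.minAreaRect((q[:,:2]*1000).astype(np.float32)) if len(q)>5 else 0)
    c=np.array([608.3+-15.35*-.05*0,0])
pr(P,I); t=snap('side'); pr(pts(t),t['image'])
```

```text
[0.59427389 0.05457563 0.21023335] [ 0.09285628 -0.2890601  -0.06656594]
139
((617.6290893554688, -88.2615737915039), (14.073171615600586, 61.682090759277344), 7.397094249725342)
0
0
```

View pics/m3.png

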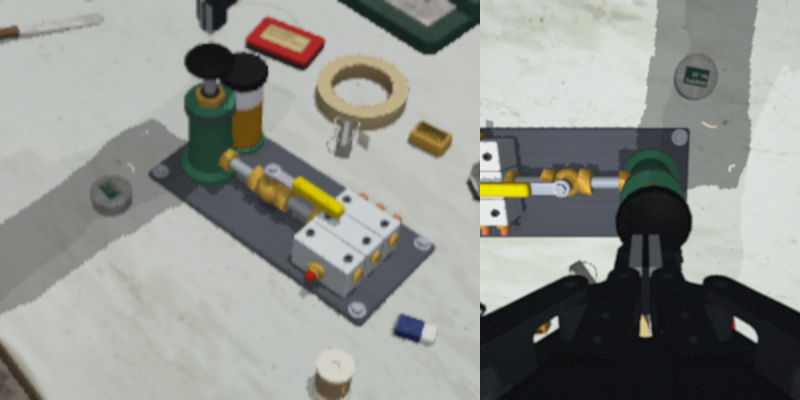

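The lever now lies along the pipe over the block: scene crop (318,195), measured 9.2° against the lubricator's 9.3°. The fingers are above the knob. Next comes one trial stroke.

Request:
{"fn": "servo_tool", "kwargs": {"targets": [[0.5, 3.5, 0, 0, 0, 0], [0, 0, -15, 0, 0, 0], [0, 0, -15, 0, 0, 0], [0, 0, 0, 0, 0, 0], [0, 0, 0, 0, 0, 0]]}}

```text
time_s: 7.53
tcp_pos: [0.5947, 0.0583, 0.1801]
eef_rot: [-180.0, -0.1, -170.8]
wrist_force: [0.1, 0.0, 0.7]
grip_width: 0.0
```

Request:
{"fn": "servo_tool", "kwargs": {"targets": [[0, 0, -8, 0, 0, 0], [0, 0, -8, 0, 0, 0], [0, 0, -8, 0, 0, 0], [0, 0, -6, 0, 0, 0], [0, 0, -2, 0, 0, 0], [0, 0, 0, 0, 0, 0]]}}

```text
time_s: 8.03
tcp_pos: [0.5959, 0.0587, 0.1483]
eef_rot: [-180.0, 0.1, -170.7]
wrist_force: [2.1, -0.7, 8.2]
grip_width: 0.004
```

Request:
{"fn": "servo_tool", "kwargs": {"targets": [[0, 0, -1.5, 0, 0, 0], [0, 0, -1.5, 0, 0, 0], [0, 0, 0, 0, 0, 0]]}}

```text
time_s: 8.28
tcp_pos: [0.5959, 0.0587, 0.1459]
eef_rot: [-180.0, 0.1, -170.7]
wrist_force: [1.9, -0.1, 8.8]
grip_width: 0.0
```

Request:
{"fn": "servo_tool", "kwargs": {"targets": [[0, 0, -1, 0, 0, 0], [0, 0, 0, 0, 0, 0], [0, 0, 0, 0, 0, 0]]}}

```text
time_s: 8.53
tcp_pos: [0.596, 0.0588, 0.1458]
eef_rot: [-180.0, 0.2, -170.7]
wrist_force: [-3.9, -1.5, 24.5]
grip_width: -0.003
```

The stop is reached at z 145.8 mm, with 24 N. I let the knob rise and measure the pin.

Request:
{"fn": "servo_tool", "kwargs": {"targets": [[0, 0, 9, 0, 0, 0], [0, 0, 9, 0, 0, 0], [0, 0, 9, 0, 0, 0], [0, 0, 10, 0, 0, 0], [0, 0, 0, 0, 0, 0], [0, 0, 0, 0, 0, 0], [0, 0, 0, 0, 0, 0]]}}

```text
time_s: 9.12
tcp_pos: [0.5946, 0.0589, 0.1807]
eef_rot: [-180.0, -0.1, -170.7]
wrist_force: [-0.7, 0.4, -0.3]
grip_width: -0.002
```

```bash
cat > pin.py <<'E'
from h import *
c,s=np.cos(np.radians(9.29)),np.sin(np.radians(9.29))
def lub(p): d=p[:,:2]*1000-[608.3,-34.1];return np.c_[d@[c,s],d@[-s,c],p[:,2]*1000]
def pin(S):
    P=pts(S);hsv=cv2.cvtColor(S['image'],cv2.COLOR_RGB2HSV);h,q,v=[hsv[...,i].astype(int) for i in range(3)]
    m=((h<6)|(h>174))&(q>150)&(v>90)&(P[...,2]>.015)&(P[...,2]<.055)
    L=lub(P[m]);L=L[(abs(L[:,1]+95)<40)&(L[:,0]<-40)&(L[:,0]>-120)]
    return len(L),L.min(0).round(1) if len(L) else 0,L.max(0).round(1) if len(L) else 0
def knob(S):
    P=pts(S);L=lub(P.reshape(-1,3));k=(np.hypot(L[:,0],L[:,1]-95)<16)&(L[:,2]>135)&(L[:,2]<179)
    return k.sum(),np.median(L[k,2]).round(1) if k.any() else 0
if __name__=='__main__':
    S=snap('scene');print('pin',pin(S),'knob',knob(S),telemetry.get_state()['tcp_pos'])
E
python3 pin.py
python3 - <<'E'
from pin import *
D=np.load('scene0.npy');P=D[...,:3];I=D[...,3:].astype(np.uint8)
import pin as p
p.pts=lambda S:P
print('initial',p.pin({'image':I}),p.knob({'image':I}))
E
```

```text
pin (29, array([-66.9, -99.2,  30.1]), array([-54.1, -89.7,  38.2])) knob (np.int64(117), np.float64(171.0)) [0.59454654 0.05887696 0.18058692]
initial (16, array([-61.7, -99.3,  32.3]), array([-53.3, -90. ,  35.8])) (np.int64(143), np.float64(171.6))
```

Stroke 1 moved the pin from -61.7 to -66.9 mm, and the knob is back up at 171 mm. On to stroke 2.

Request:
{"fn": "servo_tool", "kwargs": {"targets": [[0, 0, -9, 0, 0, 0], [0, 0, -9, 0, 0, 0], [0, 0, -9, 0, 0, 0], [0, 0, -6, 0, 0, 0], [0, 0, -3, 0, 0, 0], [0, 0, -1, 0, 0, 0], [0, 0, 0, 0, 0, 0], [0, 0, 0, 0, 0, 0], [0, 0, 0, 0, 0, 0]]}}

```text
time_s: 9.92
tcp_pos: [0.5955, 0.0589, 0.1456]
eef_rot: [180.0, 0.1, -170.7]
wrist_force: [-9.5, -1.2, 40.7]
grip_width: 0.0
```

Request:
{"fn": "servo_tool", "kwargs": {"targets": [[0, 0, 9, 0, 0, 0], [0, 0, 9, 0, 0, 0], [0, 0, 9, 0, 0, 0], [0, 0, 10, 0, 0, 0], [0, 0, 0, 0, 0, 0], [0, 0, 0, 0, 0, 0], [0, 0, 0, 0, 0, 0]]}}

```text
time_s: 10.5
tcp_pos: [0.5945, 0.0589, 0.1805]
eef_rot: [-180.0, -0.1, -170.7]
wrist_force: [-0.1, -0.7, 0.1]
grip_width: 0.002
```

```bash
python3 pin.py
```

```text
pin (37, array([-70.1, -99.4,  29.4]), array([-54.2, -89.9,  37.5])) knob (np.int64(115), np.float64(171.3)) [0.59449802 0.05884703 0.1804312 ]
```

Request:
{"fn": "servo_tool", "kwargs": {"targets": [[0, 0, -9, 0, 0, 0], [0, 0, -9, 0, 0, 0], [0, 0, -9, 0, 0, 0], [0, 0, -6, 0, 0, 0], [0, 0, -3, 0, 0, 0], [0, 0, -1, 0, 0, 0], [0, 0, 0, 0, 0, 0], [0, 0, 0, 0, 0, 0], [0, 0, 0, 0, 0, 0]]}}

```text
time_s: 11.3
tcp_pos: [0.5955, 0.059, 0.1456]
eef_rot: [180.0, 0.1, -170.7]
wrist_force: [-8.7, -0.2, 40.2]
grip_width: 0.001
```

Request:
{"fn": "servo_tool", "kwargs": {"targets": [[0, 0, 9, 0, 0, 0], [0, 0, 9, 0, 0, 0], [0, 0, 9, 0, 0, 0], [0, 0, 10, 0, 0, 0], [0, 0, 0, 0, 0, 0], [0, 0, 0, 0, 0, 0], [0, 0, 0, 0, 0, 0]]}}

```text
time_s: 11.88
tcp_pos: [0.5945, 0.0588, 0.1805]
eef_rot: [-180.0, -0.1, -170.7]
wrist_force: [-1.0, 0.3, -0.0]
grip_width: 0.002
```

```bash
python3 pin.py
```

```text
pin (45, array([-74.9, -98.9,  28.1]), array([-53.2, -88.7,  39.1])) knob (np.int64(120), np.float64(171.1)) [0.59452128 0.058825   0.18044786]
```

Request:
{"fn": "servo_tool", "kwargs": {"targets": [[0, 0, -9, 0, 0, 0], [0, 0, -9, 0, 0, 0], [0, 0, -9, 0, 0, 0], [0, 0, -6, 0, 0, 0], [0, 0, -2, 0, 0, 0], [0, 0, 0, 0, 0, 0], [0, 0, 0, 0, 0, 0], [0, 0, 0, 0, 0, 0]]}}

```text
time_s: 12.6
tcp_pos: [0.5954, 0.0589, 0.1459]
eef_rot: [180.0, 0.1, -170.7]
wrist_force: [0.6, 0.5, 11.7]
grip_width: -0.003
```

Request:
{"fn": "servo_tool", "kwargs": {"targets": [[0, 0, 9, 0, 0, 0], [0, 0, 9, 0, 0, 0], [0, 0, 9, 0, 0, 0], [0, 0, 8, 0, 0, 0], [0, 0, 0, 0, 0, 0], [0, 0, 0, 0, 0, 0], [0, 0, 0, 0, 0, 0]]}}

```text
time_s: 13.18
tcp_pos: [0.5946, 0.0588, 0.1806]
eef_rot: [-180.0, -0.1, -170.7]
wrist_force: [0.5, 0.6, -0.6]
grip_width: -0.002
```

```bash
python3 pin.py
```

```text
pin (60, array([-82.6, -99.2,  30.2]), array([-53.9, -89.6,  37.8])) knob (np.int64(119), np.float64(171.0)) [0.59456657 0.05885884 0.18052727]
```

Request:
{"fn": "servo_tool", "kwargs": {"targets": [[0, 0, -9, 0, 0, 0], [0, 0, -9, 0, 0, 0], [0, 0, -9, 0, 0, 0], [0, 0, -6, 0, 0, 0], [0, 0, -2, 0, 0, 0], [0, 0, 0, 0, 0, 0], [0, 0, 0, 0, 0, 0], [0, 0, 0, 0, 0, 0]]}}

```text
time_s: 13.9
tcp_pos: [0.5953, 0.059, 0.1459]
eef_rot: [180.0, 0.0, -170.7]
wrist_force: [0.4, -0.2, 11.1]
grip_width: 0.001
```

Request:
{"fn": "servo_tool", "kwargs": {"targets": [[0, 0, 9, 0, 0, 0], [0, 0, 9, 0, 0, 0], [0, 0, 9, 0, 0, 0], [0, 0, 8, 0, 0, 0], [0, 0, 0, 0, 0, 0], [0, 0, 0, 0, 0, 0], [0, 0, 0, 0, 0, 0]]}}

```text
time_s: 14.48
tcp_pos: [0.5946, 0.0588, 0.1806]
eef_rot: [-180.0, -0.1, -170.7]
wrist_force: [-0.2, -0.6, 0.4]
grip_width: 0.002
```

```bash
python3 pin.py
```

```text
pin (71, array([-88.9, -99.2,  28.8]), array([-53.7, -89.9,  37.5])) knob (np.int64(116), np.float64(171.1)) [0.59460837 0.05880994 0.18055518]
```

The pin went 4.8, then 7.7 (the jump), then 6.3 mm (the pop). One extra stroke, which is harmless, will confirm that it is at its stop. Then I retreat.

Request:
{"fn": "servo_tool", "kwargs": {"targets": [[0, 0, -9, 0, 0, 0], [0, 0, -9, 0, 0, 0], [0, 0, -9, 0, 0, 0], [0, 0, -6, 0, 0, 0], [0, 0, -2, 0, 0, 0], [0, 0, 0, 0, 0, 0], [0, 0, 0, 0, 0, 0], [0, 0, 0, 0, 0, 0]]}}

```text
time_s: 15.2
tcp_pos: [0.5952, 0.0589, 0.1459]
eef_rot: [180.0, 0.0, -170.7]
wrist_force: [-0.5, 0.4, 10.9]
grip_width: -0.002
```

Request:
{"fn": "servo_tool", "kwargs": {"targets": [[0, 0, 9, 0, 0, 0], [0, 0, 9, 0, 0, 0], [0, 0, 9, 0, 0, 0], [0, 0, 10, 0, 0, 0], [0, 0, 30, 0, 0, 0], [0, 0, 30, 0, 0, 0], [-10, 30, 10, 0, 0, 0], [-10, 30, 0, 0, 0, 0], [-10, 30, 0, 0, 0, 0], [0, 0, 0, 0, 0, 0]]}}

```text
time_s: 16.03
tcp_pos: [0.5627, 0.1553, 0.2532]
eef_rot: [179.8, -0.0, -170.3]
wrist_force: [-0.4, 1.5, 0.4]
grip_width: 0.004
```

Request:
{"fn": "servo_tool", "kwargs": {"targets": [[-5, 15, 0, 0, 0, 0], [0, 0, 0, 0, 0, 0], [0, 0, 0, 0, 0, 0], [0, 0, 0, 0, 0, 0], [0, 0, 0, 0, 0, 0]]}}

```text
time_s: 16.45
tcp_pos: [0.5602, 0.1628, 0.2531]
eef_rot: [-180.0, -0.0, -170.8]
wrist_force: [-0.1, -0.1, -0.6]
grip_width: -0.003
```

```bash
python3 pin.py
python3 - <<'E'
from h import *
S=snap('scene');cv2.imwrite('pics/m4.png',cv2.resize(S['image'][120:330,220:460],(640,560))[:,:,::-1])
P=pts(S)
for k,(u,v) in dict(tin=(276,214),reel=(387,302),eraser=(428,284)).items(): print(k,P[v,u].round(4))
D=np.load('scene0.npy');d=np.abs(S['image'].astype(int)-D[...,3:].astype(int)).max(-1)
for k,(u,v) in dict(tin=(276,216),reel=(387,307),eraser=(428,284)).items(): print(k,'diff px',(d[v-18:v+18,u-18:u+18]>60).sum())
h=cv2.cvtColor(S['image'],cv2.COLOR_RGB2HSV).astype(int);m=(h[...,0]>22)&(h[...,0]<33)&(h[...,1]>200)&(h[...,2]>150)&(P[...,2]>.066)&(P[...,2]<.085)&(P[...,0]<.75)
print(cv2.minAreaRect((P[m][:,:2]*1000).astype(np.float32)))
E
```

```text
pin (72, array([-88.9, -99.9,  29. ]), array([-53.6, -89.7,  37.4])) knob (np.int64(150), np.float64(171.2)) [0.56022138 0.16287505 0.25317912]
tin [0.4822 0.0901 0.0206]
reel [ 0.5132 -0.2307  0.0421]
eraser [ 0.134  -0.5372  0.8296]
tin diff px 0
reel diff px 0
eraser diff px 0
((617.67431640625, -88.23152160644531), (14.571982383728027, 59.0489387512207), 12.523258209228516)
```

View pics/m4.png

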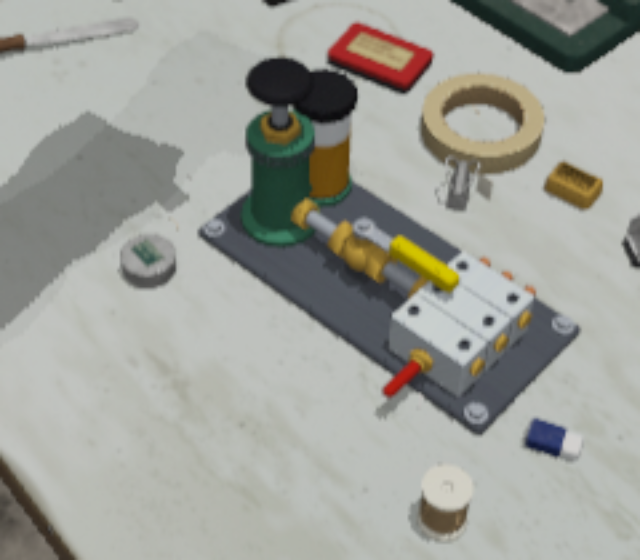

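The final picture shows the lever at (425,262) over the block, the knob up, and the pin fully out at (400,378). The extra stroke left the pin at -88.9 mm, and the small items have not moved.

```bash
python3 -c "
from rig import hand_in
print(hand_in())"
```

```text
the job is handed in; nothing more can be done
None
```

The lubricator is primed and the job is handed in, after about 16.5 s on the robot's clock. I pushed the lever round to its stop with closed fingertips, then pumped six full strokes, each to the bottom and back up. The arm then drew clear.

**Last checks:**
- **Lever:** it lies along the pipe over the block, measured at 9.2° against the lubricator's 9.3°. The rectangle fitted to the sleeve alone disagreed slightly, reading 7.4° and then 12.5°. It covers only about 140 pixels, so I trusted the line from the cock's axis to the sleeve's centre, which did not move.
- **Pin:** it moved out about 27 mm over the first five strokes. The sixth left it where it was, so it is at its stop.
- **Knob:** it is back up, at 171 mm against 171.6 mm at the start.
- **Small things:** the tin, reel and eraser show no changed pixels around them. The final depth reading on the eraser was missing, so only the picture comparison confirms it.
- **Force:** on strokes 2 and 3 the fingertips pressed the knob with about 40 N at its stop. I shortened the later strokes, which then read about 11 N.

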